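# Feed the round core plug into the core scanner's chute

## Robot

A 6-joint arm with a two-finger parallel gripper is mounted at the origin on the work surface. World frame = base frame: x ahead of the robot, y to its left, z up, the work surface at z = 0. Lengths are in mm, angles in rad, forces in N, time in s.
With the tool pointing down it reaches from about 300 to 775 mm from the base axis. Payload 14.6 kg.
Tool frame: the origin (TCP) lies at the very end of the fingers, on their centre line; the grasp point (between the pads) lies 19 mm behind it; z points along the fingers, y is the line along which they close (so a half turn about z gives the same grasp; the last joint's range is limited). The gripper opens to 94 mm and grips with 3 to 60 N. Pads are 16 mm wide; open, the fingers measure 119 mm over their backs; the gripper's body (75 mm by 177 mm) begins 78 mm behind the grasp point.
Start: joints at [1.094, 0.3, 1.521, -0, 1.321, -0.067], TCP at [219.131, 504.451, 205.446] pointing down, gripper open.
Joint ranges: [-3.03, 3.03], [-0.79, 2.21], [0.23, 2.52], [-1.04, 4.18], [0, 3.07], [-2.55, 2.55]. Speed limits (rad/s): [2.22, 2.22, 2.57, 3.14, 3.14, 3.14].

## Interface

Orientations are given as [roll, pitch, yaw] about the fixed x, y, z axes, in that order (R = Rz(yaw) Ry(pitch) Rx(roll)).
In Python, from cell import manip, eyes, ticket gives the robot as it stands. The module is installed in compiled form; this text tells all that it offers.
- The arm moves only by the tool arm_command, never from a script. Its argument "plan" is a list of rows, each a list of 5 numbers: the opening, from -1 (shut) to 1 (fully open), then the shift along the tool's x, y, z in m, then the turn about the tool's z in rad. In form: [[jaw, dx, dy, dz, roll], ...]. A call has 1 to 20 rows; each row shifts and turns the commanded pose from where the row before left it, along the tool's axes as they then stand; what a row does not reach is not made up. A row lasts 1/8 s, in which the tool goes at most 62.5 mm and 10.7 degrees, less where a joint would pass 70% of its speed; a pose out of reach is approached as far as the arm can. A call is refused whole if a number of a shift passes 0.0625 or a number of a turn 0.188, either way. A call with a gripper value outside its range is refused whole. The fingers move at their own pace and stop on an object; "newtons" is the grip in N (left out, the last holds). Time passes only in rows, so rows that do not move let the fingers close. It gives the time, the measured TCP pose, the force, the opening and the grip force at its end, in the units of the state.
- manip.read_state(): the state, without advancing time (a new reading comes with each control period).
- eyes.camera(name): name is "side" or "top" or "wrist"; returns a dict with "img" (420x560x3 uint8, blue, green, red), "z_map" (420x560 float32, mm along the optical axis (not along the pixel's ray), 0 where there is no reading), "fx", "fy", "cx", "cy" (pixels), "eye" and "orientation" of the camera in the world. Camera axes: x right, y down, z forward; pixel columns grow to the right and rows downward; lengths in mm; the calibration is good to about 2 mm. A picture is of the moment at which its call begins.
- ticket.sign_off(): hands the job in; it is judged then, once.
The state is a dict: "clock": time; "joints": joint angles; "qd": joint speeds; "effort": joint torques, N m; "eef_pos": TCP position; "eef_rot": TCP orientation; "wrist_force": force on the tool from outside, world axes, zero at the start; "moment": the same for the moment, N m; "finger_gap": finger opening in mm; "finger_force": force on a finger pad.
Only numpy, scipy, OpenCV 4.12 (cv2) and the standard library are available. Lean on these libraries where they do the work, as an engineer would, in place of code of your own. Each camera call takes 0.05 s, during which the arm holds its last target. There are 200 camera calls.

## Task

Pick up the round stone core plug, the long cylinder lying among the cut samples, and feed it into the open upper end of the scanner's sloping chute, lying across the chute so that it rolls down under the clear hood and comes to rest squarely against the stop. Set it down in the chute rather than letting it fall, and leave the thin round slice and the square bar where they are.

Things in the scene. Friction and masses are not known exactly. Their poses are not given: they have to be found in the camera images.
- plug_center (a point): Core plug to be fed: plain grey stone cylinder, 42 mm in diameter and 84 mm long, about 0.3 kg, lying on its side on the table. The point is its centre; its own x axis runs along the cylinder's axis (either end is the same), y and z turn with it as it rolls.
- chute_inlet (a point): Open upper end of the scanner's fixed steel chute, 140 mm wide inside, sloping 14 deg. The point: where the plug's centre lies when it rests there on the floor, mid-way across, 110 mm above the table. x level, downhill; y level, across (the plug must lie along y to roll); z up. Open above for 85 mm uphill (lip 20 mm high) and 85 mm downhill of it; slick side walls 30 mm high.
- chute_stop (a point): Lower end of the chute: where the plug's centre lies at rest against the stop, 208 mm downhill of the inlet point and 52 mm lower; axes as there. A clear roof, 60 mm above the floor, covers the chute from the open part to the stop, so the plug gets here only by rolling. Beyond it stands the scanner's grey head, 125 mm high.
- slice_center (a point): Bystander: thin round slice of the same stone, 42 mm in diameter and 26 mm high, lying flat (its round face up). The point is its centre; z is its axis.
- bar_center (a point): Bystander: square bar of the same stone, 84 mm long, 40 mm wide and 40 mm high, lying flat. The point is its centre; x runs along its length.
There are look-alikes about, which are no part of the job. Leave any purple or yellow look-alike of the part that bears plug_center alone.

How it is judged:
By the outcome, as a careful person would: the job done as asked, in the order asked, and still so for the second after the job is handed in, with the robot touching nothing.
It also fails if it takes over 37 s, if anything falls off the work surface, if the arm or the gripper's body presses on something with over 40 N, if the wrist force passes 120 N, or if a joint passes its speed limit or range.

## Working session

There is one attempt and no reset: what is moved stays moved. The work goes in short steps, Python scripts to look and compute and a tool call to move; the robot and the scene stay as the last step left them, time stands still between calls to the robot, and variables do not carry over. Pictures are saved under pics/ and viewed, at most 10 in all, crops included, and the job is handed in when it is done.

Besides the shell and the picture viewer there is one more tool, called after ">>>" as name(argument=value, ...) on one line, values as JSON. arm_command: Moves the arm, as the interface text tells. Its arguments: {"type":"object","properties":{"plan":{"type":"array"},"newtons":{"type":"number"}},"required":["plan"]}

```bash
mkdir -p pics; cat > h.py <<'E'
import numpy as np, cv2
from scipy.spatial.transform import Rotation as R
from cell import manip, eyes, ticket
def cam(n):
    c=eyes.camera(n); o=np.array(c["orientation"],float)
    c["R"]=o if o.shape==(3,3) else R.from_euler("xyz",o).as_matrix()
    c["eye"]=np.array(c["eye"],float); return c
def cloud(c):
    v,u=np.mgrid[:420,:560]; z=c["z_map"]
    p=np.stack([(u-c["cx"])/c["fx"]*z,(v-c["cy"])/c["fy"]*z,z],-1)
    return p@c["R"].T+c["eye"]
E
python3 - <<'E'
from h import *
for n in("top","side"):
    c=cam(n); cv2.imwrite(f"pics/{n}0.png",c["img"]); np.savez(f"{n}0.npz",P=cloud(c),z=c["z_map"],img=c["img"])
    print(n,c["eye"],c["orientation"],c["fx"],c["cx"],c["cy"])
print(manip.read_state())
E
```

```text
top [ 418.22257935  -26.10062076 1290.36986012] [-3.06325966 -0.01060748 -1.58005537] 528.3775977148921 278.42409243548366 221.69365214676154
side [ -46.82992345 -711.08912851  860.81095634] [-2.29541381 -0.01334747 -0.71183741] 511.2672238594232 273.2569707362457 205.16238274995567
{'clock': 0.1, 'joints': array([ 1.09438628e+00,  3.00375032e-01,  1.52151369e+00, -1.15191251e-05,
        1.32069327e+00, -6.65905990e-02]), 'qd': array([-0.00019174,  0.00011293, -0.00358696,  0.00162452,  0.00109764,
       -0.00085278]), 'effort': array([ 1.97765985e-03, -5.32641506e+01, -3.53281760e+01,  7.09506590e-02,
        2.34438863e-02, -5.54932228e-05]), 'eef_pos': array([219.0383043 , 504.24939465, 204.96753111]), 'eef_rot': array([-3.14060476e+00, -5.46990300e-05,  2.73177604e+00]), 'wrist_force': array([ 0.13353765, -0.50466587,  0.14006277]), 'moment': array([ 0.00444736,  0.00868847, -0.01902873]), 'finger_force': 0.0, 'finger_gap': 93.82918366802238}
```

View pics/top0.png

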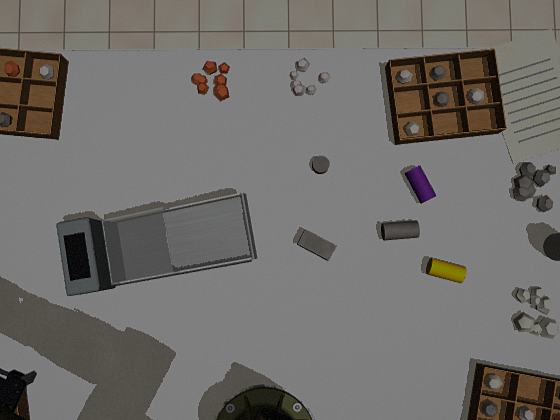

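View pics/side0.png

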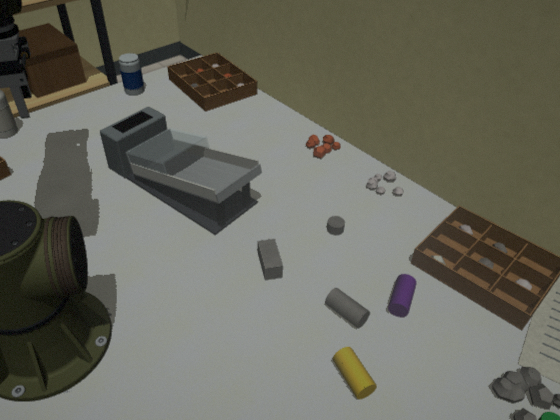

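Top view candidates for the plug are the grey cylinder (400,230), the purple one (420,184), the yellow one (446,270), the slice (320,164) and the bar (316,244). Only the grey one at (400,230) is plain grey, round and long. The chute runs from its open end at about (250,225) down to the head at (82,255). Next I measure and confirm with a crop.

```bash
python3 - <<'E'
from h import *
d=np.load("top0.npz");P,z,img=d["P"],d["z"],d["img"]
cv2.imwrite("pics/crop.png",cv2.resize(img[130:310,280:480],None,fx=3.3,fy=3.3,interpolation=2))
ok=(z>0)&(P[...,2]>8)&(P[...,2]<300)
m=ok.astype(np.uint8); n,L,S,C=cv2.connectedComponentsWithStats(m)
for i in range(1,n):
    if S[i,4]<100 or S[i,0]<50: continue
    q=P[L==i]; r=cv2.minAreaRect(q[:,:2].astype(np.float32))
    print(C[i].round(),S[i,4],"ctr",np.round(r[0]),"size",np.round(r[1]),"ang",round(r[2],1),"ztop",np.percentile(q[:,2],[50,98]).round(1))
# chute floor profile
for u in range(110,262,8):
    print(u,[tuple(P[v,u].round().astype(int)) for v in (round(225-(u-210)*0.18+s) for s in (-20,0,15))])
E
```

```text
[448.  94.] 4343 ctr [ 823. -460.] size [203. 283.] ang 5.6 ztop [32.4 52.2]
[302.  64.] 126 ctr [ 909. -102.] size [32. 30.] ang 56.7 ztop [20.3 28.2]
[210.  67.] 140 ctr [903. 125.] size [33. 32.] ang 80.3 ztop [21.3 29.1]
[438.  72.] 164 ctr [ 887. -441.] size [35. 39.] ang 26.7 ztop [22.5 30.9]
[404.  76.] 163 ctr [ 878. -355.] size [36. 33.] ang 48.9 ztop [22.8 31.9]
[297.  84.] 216 ctr [863. -89.] size [64. 31.] ang 22.3 ztop [16.9 25.9]
[200.  82.] 230 ctr [866. 149.] size [58. 34.] ang 28.2 ztop [18.6 25.8]
[221.  87.] 299 ctr [855. 101.] size [68. 36.] ang 8.6 ztop [20.7 28.7]
[442.  98.] 190 ctr [ 821. -448.] size [37. 37.] ang 10.5 ztop [22.5 30.6]
[413. 128.] 154 ctr [ 747. -373.] size [33. 33.] ang 5.7 ztop [23.4 30.7]
[320. 164.] 247 ctr [ 657. -144.] size [39. 41.] ang 1.7 ztop [25.6 32. ]
[530. 180.] 949 ctr [ 622. -656.] size [ 75. 128.] ang 43.2 ztop [24.4 34.3]
[420. 184.] 623 ctr [ 606. -384.] size [84. 42.] ang 25.7 ztop [38.1 44.5]
[155. 243.] 13244 ctr [467. 231.] size [165. 426.] ang 9.7 ztop [106.1 131.4]
[544. 203.] 208 ctr [ 558. -688.] size [38. 34.] ang 3
[... 2879 characters left out ...]
.int64(555), np.int64(88), np.int64(98)), (np.int64(510), np.int64(88), np.int64(94)), (np.int64(476), np.int64(88), np.int64(95))]
230 [(np.int64(560), np.int64(70), np.int64(100)), (np.int64(514), np.int64(70), np.int64(102)), (np.int64(480), np.int64(70), np.int64(101))]
238 [(np.int64(560), np.int64(51), np.int64(109)), (np.int64(515), np.int64(51), np.int64(108)), (np.int64(482), np.int64(51), np.int64(107))]
246 [(np.int64(562), np.int64(33), np.int64(115)), (np.int64(516), np.int64(32), np.int64(128)), (np.int64(484), np.int64(33), np.int64(107))]
254 [(np.int64(581), np.int64(19), np.int64(-1)), (np.int64(531), np.int64(19), np.int64(-1)), (np.int64(495), np.int64(19), np.int64(-6))]
```

View pics/crop.png

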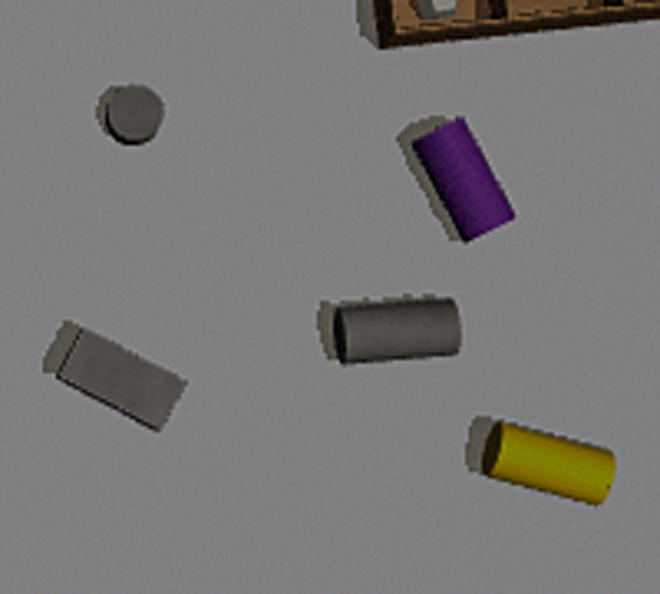

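The crop confirms it: the grey plug is at (400,230), its round shading runs along its length, and it measures 42x85 mm. The bar is flat-faced and the slice is a disc. Next is the chute geometry.

```bash
python3 - <<'E'
from h import *
d=np.load("top0.npz");P,z=d["P"],d["z"]
print("table z",np.median(P[300:340,300:400,2]).round(1), np.median(P[200:260,270:290,2]).round(1))
# open section: chute outline v-range per column
us=[];e1=[];e2=[]
for u in range(178,238,3):
    v=np.where((P[150:300,u,2]>50)&(z[150:300,u]>0))[0]+150
    e1.append(P[v[0],u]);e2.append(P[v[-1],u])
e1,e2=np.array(e1),np.array(e2)
for e in(e1,e2):
    k=np.polyfit(e[:,1],e[:,0],1);print("wall slope deg",np.degrees(np.arctan(k[0])).round(2),"x at y=115",np.polyval(k,115).round(1),"z",e[[0,-1],2].round())
# floor fit
reg=P[205:250,176:236].reshape(-1,3);A=np.c_[reg[:,:2],np.ones(len(reg))]
w=np.ones(len(reg),bool)
for _ in range(5):
    k=np.linalg.lstsq(A[w],reg[w,2],rcond=None)[0]; r=reg[:,2]-A@k; w=abs(r)<4
print("floor",k,"slope",np.degrees(np.arctan(np.hypot(*k[:2]))).round(2),"heading",np.degrees(np.arctan2(-k[1],-k[0])).round(2),w.mean())
# uphill and roof edges along mid
for v in (210,225,240):
    row=P[v]; i=np.where(row[:,2]>60)[0]; i=i[i<300]; print(v,"lip",row[i[-1]].round(),row[i[-1]-3].round(), "roof edge",[tuple(row[j].round()) for j in range(160,180) if abs(row[j+1,2]-row[j,2])>30])
E
```

```text
table z -0.1 0.1
wall slope deg -9.76 x at y=115 561.0 z [103. 138.]
wall slope deg -9.49 x at y=115 412.7 z [106.  99.]
floor [ 2.40911217e-02 -2.62446308e-01  1.07343184e+02] slope 14.76 heading 95.24 0.8751851851851852
210 lip [537.  28. 114.] [535.  34. 133.] roof edge [(np.float64(537.0), np.float64(215.0), np.float64(129.0))]
225 lip [504.  22. 107.] [502.  28. 134.] roof edge [(np.float64(504.0), np.float64(209.0), np.float64(132.0))]
240 lip [ 418.  -26. 1290.] [474. -54.  -2.] roof edge [(np.float64(471.0), np.float64(203.0), np.float64(132.0))]
```

>>> arm_command(plan=[[1,0,0,-0.02,0.155],[1,0,0,0,0.155],[1,0,0,0,0.155],[1,0,0,0,0.155],[1,0,0,0,0.155],[1,0,0,0,0.155],[1,0,0,0,0.155],[1,0,0,0,0]])

```text
clock: 1.1
eef_pos: [219.1, 504.3, 225.2]
eef_rot: [-3.141, 0.001, 1.648]
wrist_force: [0.5, -0.0, -1.3]
finger_gap: 93.8
finger_force: 0.0
```

>>> arm_command(plan=[[1,-0.057,0.0142,0,0],[1,-0.057,0.0142,0,0],[1,-0.057,0.0142,0,0],[1,-0.057,0.0142,0,0],[1,-0.057,0.0142,0,0],[1,-0.057,0.0142,0,0],[1,-0.057,0.0142,0,0],[1,-0.057,0.0142,0,0],[1,-0.057,0.0142,0,0],[1,-0.057,0.0142,0,0],[1,-0.057,0.0142,0,0],[1,-0.057,0.0142,0,0],[1,-0.057,0.0142,0,0],[1,-0.057,0.0142,0,0],[1,-0.057,0.0142,0,0],[1,0,0,0,0],[1,0,0,0,0]])

```text
clock: 3.22
eef_pos: [496.2, -331.4, 225.1]
eef_rot: [-3.141, -0.001, 1.649]
wrist_force: [0.9, 0.0, 0.3]
finger_gap: 94.1
finger_force: 0.0
```

```bash
python3 - <<'E'
from h import *
s=manip.read_state();print(s["eef_pos"],s["eef_rot"],s["joints"].round(2))
c=cam("wrist");P=cloud(c);cv2.imwrite("pics/w1.png",c["img"])
m=((c["z_map"]>0)&(P[...,2]>8)&(P[...,2]<80)).astype(np.uint8);n,L,S,C=cv2.connectedComponentsWithStats(m)
for i in range(1,n):
    if S[i,4]<300: continue
    q=P[L==i]; r=cv2.minAreaRect(q[:,:2].astype(np.float32)); print(C[i].round(),S[i,4],np.round(r[0],1),np.round(r[1],1),r[2],np.percentile(q[:,2],98).round(1),c["img"][L==i].mean(0).round())
E
```

```text
[ 496.22427144 -331.40448635  225.05086318] [-3.14098349e+00 -7.40332497e-04  1.64908102e+00] [-0.65  0.39  1.35  0.    1.4  -0.73]
[246.  16.] 1604 [ 452.5 -145.4] [48.9 40.6] 61.45193099975586 41.9 [60. 62. 64.]
[442.  24.] 1720 [ 656.7 -144.4] [41.7 41. ] 41.854759216308594 27.9 [61. 63. 65.]
[274. 187.] 2592 [ 494.4 -332.4] [41.7 84.3] 3.9882545471191406 43.0 [77. 79. 82.]
[496. 253.] 9589 [ 795.1 -409. ] [159.1 174.5] 5.874745845794678 50.5 [29. 41. 53.]
[362. 234.] 2281 [ 605.4 -384.4] [84.  41.2] 26.60590934753418 42.9 [89. 30. 68.]
[200. 257.] 1178 [ 397.5 -439.7] [84.4 41.8] 74.63607788085938 42.1 [  9.  91. 105.]
[147. 395.] 949 [ 335.8 -659.4] [81.5 42.6] 66.00061798095703 31.0 [ 98. 104. 104.]
[335. 398.] 1742 [ 606.4 -649. ] [66.5 92.7] 61.43177795410156 33.2 [64. 66. 68.]
[227. 415.] 313 [ 449.1 -694.5] [58.9 19.4] 4.623325824737549 25.5 [46. 48. 49.]
```

View pics/w1.png

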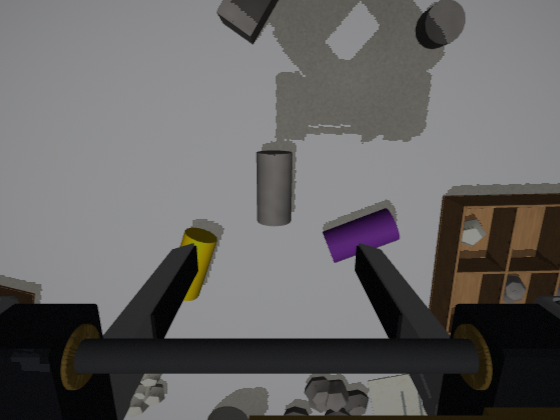

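The plug is at (274,187) between the finger directions, measured at (494.4,-332.4), and nothing stands in the fingers' way. Descending.

>>> arm_command(plan=[[1,-0.001,-0.002,0.045,0.008],[1,0,0,0.045,0],[1,0,0,0.045,0],[1,0,0,0.04,0],[1,0,0,0.024,0],[1,0,0,0.012,0],[1,0,0,0,0],[1,0,0,0,0],[-0.2,0,0,0,0],[-0.2,0,0,0,0],[-0.2,0,0,0,0],[-0.2,0,0,0,0],[-0.2,0,0,0,0],[-0.2,0,0,0,0],[-0.2,0,0,0,0]], newtons=25)

```text
clock: 5.15
eef_pos: [494.4, -333.1, 14.4]
eef_rot: [-3.141, -0.0, 1.639]
wrist_force: [-1.7, -0.5, -1.2]
finger_gap: 41.3
finger_force: 25.0
```

>>> arm_command(plan=[[-0.2,0,0,-0.015,0],[-0.2,0,0,-0.03,0],[-0.2,0,0,-0.045,0],[-0.2,0,0,-0.045,0],[-0.2,0,0,-0.035,0],[-0.2,0,0,-0.015,0.08],[-0.2,0,0,0,0.155],[-0.2,0,0,0,0.155],[-0.2,0,0,0,0.155],[-0.2,0,0,0,0.155],[-0.2,0,0,0,0.155],[-0.2,0,0,0,0.155],[-0.2,0,0,0,0.155],[-0.2,0,0,0,0.155],[-0.2,0,0,0,0.151],[-0.2,0,0,0,0],[-0.2,0,0,0,0]])

```text
clock: 7.28
eef_pos: [494.5, -333.0, 199.8]
eef_rot: [3.141, -0.0, 0.171]
wrist_force: [0.4, 0.2, -3.6]
finger_gap: 41.4
finger_force: 25.0
```

```bash
python3 - <<'E'
from h import *
s=manip.read_state();p=s["eef_pos"];Rm=R.from_euler("xyz",s["eef_rot"]).as_matrix()
print(s["clock"],p,s["eef_rot"],s["finger_gap"],s["finger_force"],s["joints"].round(2))
print("tool shift to above inlet",Rm.T@(np.array([486.5,119.4,p[2]])-p))
E
```

```text
7.275 [ 494.48693102 -332.96945323  199.78831038] [ 3.14149457e+00 -1.46894899e-04  1.71214946e-01] 41.435864421744455 24.995490610599518 [-0.65  0.41  1.39  0.    1.34  0.75]
tool shift to above inlet [ 6.92044013e+01 -4.47115939e+02 -3.36874318e-02]
```

>>> arm_command(plan=[[-0.2,0.004,-0.025,0,0],[-0.2,0.007,-0.045,0,0],[-0.2,0.007,-0.045,0,0],[-0.2,0.007,-0.045,0,0],[-0.2,0.007,-0.045,0,0],[-0.2,0.007,-0.045,0,0],[-0.2,0.007,-0.045,0,0],[-0.2,0.007,-0.045,0,0],[-0.2,0.007,-0.045,0,0],[-0.2,0.006,-0.037,0,0],[-0.2,0.003,-0.025,0,0],[-0.2,0,0,0,0],[-0.2,0,0,0,0]])

```text
clock: 8.9
eef_pos: [487.9, 118.7, 199.5]
eef_rot: [3.141, -0.0, 0.169]
wrist_force: [-0.5, 0.1, -3.3]
finger_gap: 41.3
finger_force: 25.0
```

```bash
python3 - <<'E'
from h import *
s=manip.read_state();p=s["eef_pos"];Rm=R.from_euler("xyz",s["eef_rot"]).as_matrix()
print(s["clock"],p,s["eef_rot"],s["finger_gap"],s["joints"].round(2))
print("shift",Rm.T@(np.array([486.5,119.4,103])-p))
c=cam("wrist");P=cloud(c);np.savez("w2.npz",P=P,z=c["z_map"]);cv2.imwrite("pics/w2.png",c["img"])
E
```

```text
8.9 [487.90530744 118.7467252  199.54934182] [ 3.14143074e+00 -5.80839915e-05  1.69037294e-01] 41.25084670082099 [ 0.17  0.2   1.66 -0.    1.28  1.57]
shift [-1.28098316 -0.89601565 96.54912378]
```

View pics/w2.png

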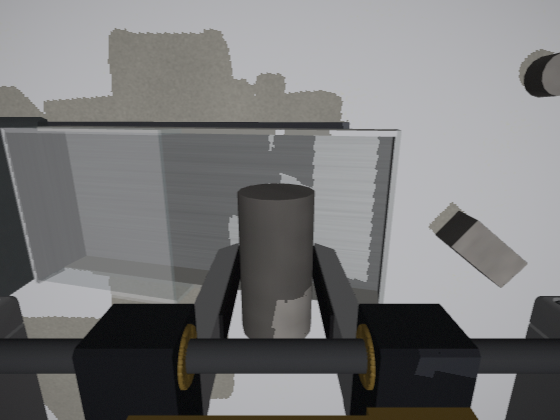

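The held plug at (276,260) lies straight across the chute, midway between the lip at (385,210) and the roof edge at (165,200). Lowering it.

>>> arm_command(plan=[[-0.2,-0.001,-0.001,0.02,0],[-0.2,0,0,0.03,0],[-0.2,0,0,0.025,0],[-0.2,0,0,0.012,0],[-0.2,0,0,0.004,0],[-0.2,0,0,0.002,0],[-0.2,0,0,0,0],[-0.2,0,0,0,0]])

```text
clock: 9.95
eef_pos: [487.0, 120.1, 106.9]
eef_rot: [3.142, -0.001, 0.168]
wrist_force: [-0.8, 1.1, -3.2]
finger_gap: 41.5
finger_force: 25.0
```

>>> arm_command(plan=[[-0.2,0,0,0.0015,0],[-0.2,0,0,0,0]])

```text
clock: 10.2
eef_pos: [486.7, 120.0, 104.9]
eef_rot: [3.142, 0.0, 0.168]
wrist_force: [0.7, -0.2, -3.4]
finger_gap: 41.2
finger_force: 25.0
```

>>> arm_command(plan=[[-0.2,0,0,0.001,0],[-0.2,0,0,0,0]])

```text
clock: 10.45
eef_pos: [486.7, 120.0, 103.9]
eef_rot: [-3.142, 0.0, 0.168]
wrist_force: [-0.2, 0.7, -4.1]
finger_gap: 41.5
finger_force: 25.0
```

>>> arm_command(plan=[[-0.2,0,0,0.001,0],[-0.2,0,0,0,0]])

```text
clock: 10.7
eef_pos: [486.7, 120.0, 102.9]
eef_rot: [3.142, 0.0, 0.168]
wrist_force: [-0.2, -0.2, -3.8]
finger_gap: 41.7
finger_force: 25.0
```

>>> arm_command(plan=[[-0.2,0,0,0.001,0],[-0.2,0,0,0,0]])

```text
clock: 10.95
eef_pos: [486.8, 120.0, 102.0]
eef_rot: [3.142, -0.0, 0.168]
wrist_force: [-0.3, 0.4, -1.9]
finger_gap: 41.7
finger_force: 25.0
```

Contact: the plug's weight is coming off the wrist. Next is a partial opening and a straight lift.

>>> arm_command(plan=[[0.15,0,0,0,0],[0.15,0,0,0,0],[0.15,0,0,0,0],[0.15,0,0,-0.006,0],[0.15,0,0,-0.01,0],[0.15,0,0,-0.02,0],[0.15,0,0,-0.03,0],[0.15,0,0,-0.04,0],[0.15,0,0,-0.04,0],[0.15,0,0,-0.03,0],[0.15,0,0,0,0],[0.15,0,0,0,0],[0.15,0,0,0,0],[0.15,0,0,0,0]])

```text
clock: 12.7
eef_pos: [486.6, 120.0, 277.3]
eef_rot: [3.142, 0.001, 0.168]
wrist_force: [-0.1, -0.4, -0.6]
finger_gap: 54.5
finger_force: 0.0
```

```bash
python3 - <<'E'
from h import *
s=manip.read_state();print(s["clock"],s["eef_pos"],s["finger_gap"])
a=cam("side")["img"];b=cam("top")["img"]
cv2.imwrite("pics/fin.png",np.vstack([cv2.resize(a[90:240,80:300],(440,300)),cv2.resize(b[170:310,40:270],(460,280))[:,:440]]))
E
```

```text
12.7 [486.57280951 119.96658722 277.30053629] 54.45822991905422
```

View pics/fin.png

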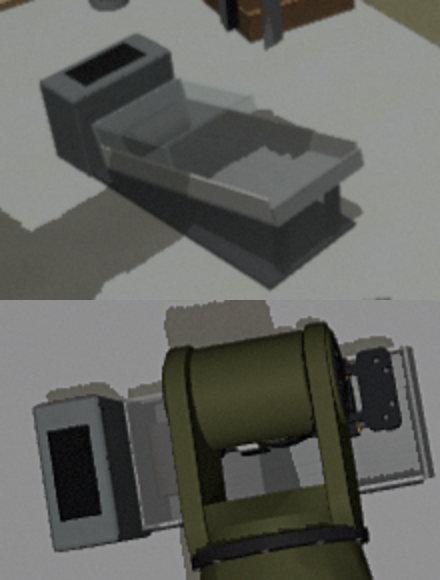

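The arm and its shadow hide the chute here: the top half shows the arm over the chute at (260,440), and the side half shows no plug left in the open part. I'll move the arm aside and look again.

>>> arm_command(plan=[[0.15,0,0.03,0,0],[0.15,0,0.05,0,0],[0.15,0,0.05,0,0],[0.15,0,0.05,0,0],[0.15,0,0.05,0,0],[0.15,0,0.05,0,0],[0.15,0,0.05,0,0],[0.15,0,0.03,0,0],[0.15,0,0,0,0],[0.15,0,0,0,0]])

```text
clock: 14.05
eef_pos: [546.8, -234.2, 277.8]
eef_rot: [-3.141, 0.0, 0.168]
wrist_force: [-0.2, 0.4, 0.1]
finger_gap: 54.1
finger_force: 0.0
```

```bash
python3 - <<'E'
from h import *
a=cam("side")["img"];c=cam("top");b=c["img"]
f=lambda i:cv2.convertScaleAbs(i,alpha=1.6)
cv2.imwrite("pics/fin2.png",f(np.vstack([cv2.resize(a[90:240,80:300],(440,300)),cv2.resize(b[170:310,40:270],(440,268))])))
P=cloud(c)
q=P.reshape(-1,3);s=q[:,:2]@[-.168,.986];t=q[:,:2]@[.986,.168]-499.5
for s0 in range(30,280,12):
    m=(abs(s-s0)<4)&(abs(t)<30); print(s0,np.percentile(q[m,2],[10,50,90]).round())
E
```

```text
30 [86. 88. 91.]
42 [83. 85. 88.]
54 [79. 82. 86.]
66 [77. 79. 83.]
78 [74. 77. 80.]
90 [71. 74. 77.]
102 [67. 70. 75.]
114 [64. 67. 71.]
126 [ 63. 128. 132.]
138 [125. 127. 130.]
150 [122. 124. 128.]
162 [119. 122. 125.]
174 [116. 119. 121.]
186 [113. 116. 118.]
198 [110. 113. 115.]
210 [107. 110. 113.]
222 [104. 107. 110.]
234 [101. 104. 106.]
246 [ 98. 101. 104.]
258 [ 95.  98. 100.]
270 [87. 92. 94.]
```

View pics/fin2.png

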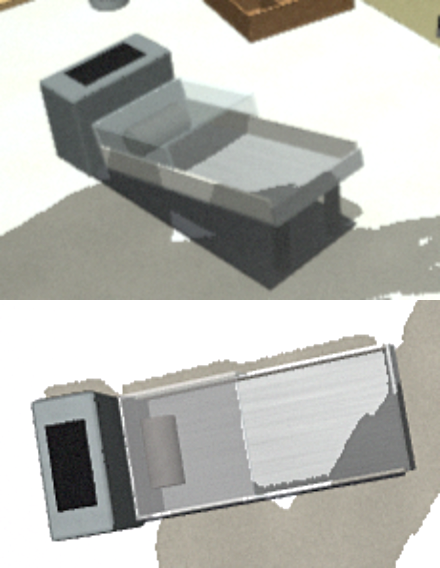

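Lower half: the plug is under the hood near (165,452), which is (126,249) in the full top image, lying across the chute. I'll check its position and angle against the stop point (s=244), and that it is at rest.

```bash
python3 - <<'E'
from h import *
for k in range(2):
    c=cam("top"); b=c["img"].astype(int)
    warm=(b[...,2]-b[...,0]); roi=np.zeros(warm.shape,bool); roi[210:285,108:160]=1
    m=((warm>=2)&roi).astype(np.uint8); m=cv2.morphologyEx(m,cv2.MORPH_OPEN,np.ones((3,3)))
    cs,_=cv2.findContours(m,0,2); g=max(cs,key=cv2.contourArea)
    pts=g.reshape(-1,2); d=np.c_[(pts[:,0]-c["cx"])/c["fx"],(pts[:,1]-c["cy"])/c["fy"],np.ones(len(pts))]@c["R"].T
    w=c["eye"]+d*((60-c["eye"][2])/d[:,2])[:,None]
    r=cv2.minAreaRect(w[:,:2].astype(np.float32)); p=np.array(r[0])
    print(np.round(r[0],1),np.round(r[1],1),round(r[2],1),"s",p@[-.168,.986],"t",p@[.986,.168]-499.5)
cv2.imwrite("pics/fin3.png",cv2.resize(cv2.convertScaleAbs(c["img"][200:300,50:190],alpha=1.6),None,fx=5,fy=5,interpolation=2))
E
```

```text
[536.  304.8] [ 24.4 106. ] 6.7 s 210.49073345947264 t 80.21239050292968
[532.1 303.6] [106.9  25.7] 89.5 s 209.9655514526367 t 76.12769836425787
```

View pics/fin3.png

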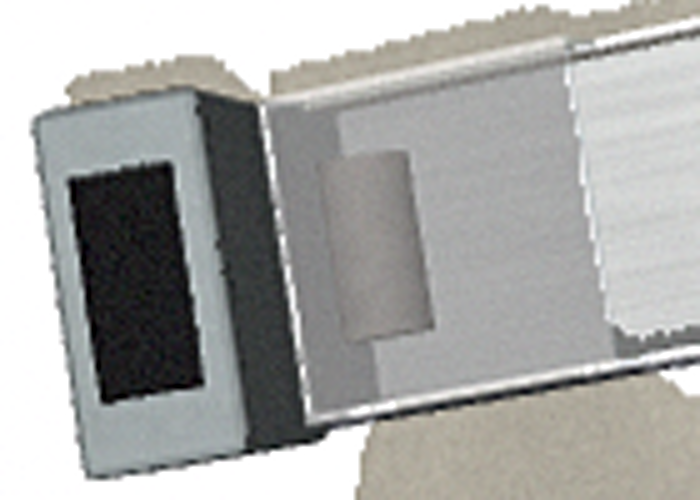

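The mask caught the shadow instead. The picture shows the plug at crop corners (320,160), (405,152), (433,328) and (350,340). I'll cast those.

```bash
python3 - <<'E'
from h import *
c=cam("top")
px=np.array([[320,160],[405,152],[433,328],[350,340]])/5+[50,200]
d=np.c_[(px-[c["cx"],c["cy"]])/c["fx"],np.ones(4)]@c["R"].T
w=c["eye"]+d*((60-c["eye"][2])/d[:,2])[:,None]
s=w[:,:2]@[-.168,.986];t=w[:,:2]@[.986,.168]-499.5
print(s.round(),t.round(),"centre",s.mean().round(1),t.mean().round(1))
X=np.array([244*-.168+499.5*.986,244*.986+499.5*.168,58]);q=c["R"].T@(X-c["eye"]);print("stop px in crop",((q[:2]/q[2]*c["fx"]+[c["cx"],c["cy"]])-[50,200])*5)
cv2.imwrite("pics/x.png",c["img"])
E
```

```text
[255. 215. 215. 254.] [ 45.  42. -41. -40.] centre 234.7 1.4
stop px in crop [358.60130207 250.95884166]
```

The plug is square across the chute (ends at s 255/254 and 215/215), 1 mm off the midline and at rest. It sits about 235 mm along, against the stop. The roof edge I measured the inlet from sits 60 mm above the tilted floor, so the true stop point is at about 238 mm, which agrees. Handing in.

```bash
python3 -c "
from h import *
print(manip.read_state()['clock']); print(ticket.sign_off())"
```

```text
14.3
the job is handed in; nothing more can be done
None
```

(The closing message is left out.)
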